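Put the dye vials back into dry storage and latch the cabinet

ROBOT

A 6-joint arm with a two-finger parallel gripper is mounted at the origin on a cart in front of the work surface, level with it; the furniture and walls round the work are solid. World frame = base frame: x ahead of the robot, y to its left, z up, the work surface at z = 0. Lengths are in m, angles in rad, forces in N, time in s.
With the tool pointing down it reaches from about 0.35 to 0.775 m from the base axis. Payload 7.3 kg.
Tool frame: the origin (TCP) lies midway between the tips of the shut fingers; the grasp point (between the pads) lies 19 mm behind it (robot.grasp_offset is the z of the grasp point in the tool frame, in m); z points along the fingers, y is the direction in which the jaws open and shut (so a half turn about z gives the same grasp; the last joint's range is limited). The gripper opens to 92 mm and grips with 3 to 60 N. Pads are 19 mm wide; open, the fingers measure 130 mm over their backs; the gripper's body (75 mm by 190 mm) begins 47 mm behind the grasp point.
Start: joints at [-1.453, 0.342, 1.524, -0, 1.275, -0.146], TCP at [0.137, -0.507, 0.227] pointing down, gripper open.
Joint ranges: [-2.53, 2.53], [-0.77, 2.02], [0.04, 2.7], [-1, 4.14], [0.28, 2.66], [-3.11, 3.11]. Speed limits (rad/s): [2.57, 2.57, 3.14, 3.14, 3.14, 3.14].

INTERFACE

Orientations are given as [roll, pitch, yaw] about the fixed x, y, z axes, in that order (R = Rz(yaw) Ry(pitch) Rx(roll)).
In Python, from cell import observe, imaging, workorder, robot gives the robot as it stands. The module is installed in compiled form; this text tells all that it offers.
- The arm moves only by the tool send_rows, never from a script. Its argument "series" is a list of rows, each a list of 7 numbers: the shift along the tool's x, y, z in m, then the turn, a rotation vector about the tool's x, y, z in rad, then the closure, from 0 (fully open) to 1 (shut). A call has 1 to 5 rows; each row shifts and turns the commanded pose from where the row before left it, along the tool's axes as they then stand; what a row does not reach is not made up. A row lasts 1/12 s, in which the tool goes at most 41.7 mm and 7.16 degrees, less where a joint would pass 70% of its speed; a pose out of reach is approached as far as the arm can. A call is refused whole if a number of a shift passes 0.0417 or a number of a turn 0.125, either way. A call with a gripper value outside its range is refused whole. The fingers move at their own pace and stop on an object; "newtons" is the grip in N (left out, the last holds). Time passes only in rows, so rows that do not move let the fingers close. It gives the time, the measured TCP pose, the force and the opening at its end, in the units of the state.
- observe(): the state, without advancing time (a new reading comes with each control period).
- imaging.read_camera(name): name is "scene" or "top" or "wrist"; returns a dict with "color" (384x512x3 uint8, red, green, blue), "range_z" (384x512 float32, m along the optical axis (not along the pixel's ray), 0 where there is no reading), "vfov" (degrees; the focal length in pixels is half the picture's height over the tangent of half this angle, whatever the lens; pixels are square), "cx", "cy" (the principal point, pixels), "T" (4x4, takes a point from camera to world coordinates). Camera axes: x right, y down, z forward; pixel columns grow to the right and rows downward; lengths in m; the calibration is good to about 2 mm. The wrist camera is an equidistant fisheye: a pixel r from the principal point sees the ray r / f radians off the axis. A picture is of the moment at which its call begins.
- workorder.hand_in(): hands the job in, once; it reports no verdict.
The state is a dict: "time": time; "qpos": joint angles; "qvel": joint speeds; "joint_efforts": joint torques, N m; "tool_pos": TCP position; "tool_rot": TCP orientation; "contact_force": force on the tool from outside, world axes, zero at the start; "torque": the same for the moment, N m; "opening": finger opening in m.
Only numpy, scipy, OpenCV 4.12 (cv2) and the standard library are available. Lean on these libraries where they do the work, as an engineer would, in place of code of your own. Each camera call takes 0.05 s, during which the arm holds its last target.

TASK

The little dry-storage cabinet has been left open with its shelf pulled out. First slide the shelf fully home, with both vials still standing upright on it; then push the door shut until it snaps into its catch and stays fully closed, firmly but without forcing anything. Leave the beaker, the timer and the petri dish where they are.

Things in the scene. Friction and masses are not known exactly. Their poses are not given: they have to be found in the camera images.
- cabinet: White bench cabinet with clear sides, fixed: 200 mm deep, 220 wide, 235 high. Origin under its centre on the worktop; x points to its back, y to its left seen from the front (the shelf side), z up. Front plane 100 mm before the origin (x = -100 mm) with an opening 204 mm wide, 28 to 215 mm above the worktop; the roof slab over it ends flush with the front.
- shelf (a joint): How far the sliding shelf is drawn out to the front, in m: 0 is home against its stop, 0.12 the most. It takes 1 to 2 N to slide, stays where it is left, has no spring or catch. Drawn out it is in the door's way.
- shelf_front (a point): Centre of the outer face of the shelf's front lip (blue finger pad, 60 mm wide, on an aluminium strip), 70 mm above the worktop; 4 mm inside the front plane when home. Moves with the shelf, axes as the cabinet's. The lip is upright, 174 mm wide, 15 mm up and 15 mm down from here. The tray behind it, 170 mm wide, 164 mm deep, has its upper face at this height.
- door (a joint): Opening angle of the door in rad: 0 shut and seated, 1.57 straight out to the front, 2.0 the most. Swings with little friction and stays where left. From about 0.07 down to 0.03 its spear must be pressed between two sprung rollers (about 8 N at door_rail); then the catch pulls it shut and holds it. Let go too early, it stands ajar at about 0.06.
- door_hinge (a point): On the upright hinge axis at the cabinet's right front edge, half-way up the door. Stays put, but its axes turn with the door: y from hinge to free edge, x through the door (inwards when shut), z up. White-framed clear door, 14 mm thick (7 either side of the axis), 2 to 216 mm from the axis, 31 to 233 mm above the worktop. Inside near the free edge: the catch's spear, 27 mm long.
- door_rail (a point): A point on the outer face of the door's upper frame rail (flat, 36 mm high, full width): 160 mm from the hinge axis, 18 mm below the door's top, 215 mm above the worktop. A good place to push. Axes as door_hinge. Lower down, on the same face: an upright steel bow handle, 203 mm from the hinge axis, 76 to 186 mm above the worktop, standing 30 mm out.
- vial_black_center (a point): Centre of a brown glass vial with a black cap, standing loose on the shelf: 22 mm across, 48 mm high, 24 mm from this point down to its foot; z is its own axis.
- vial_red_center (a point): Centre of a brown glass vial with a red cap, standing loose on the shelf: 22 mm across, 48 mm high, 24 mm from this point down to its foot; z is its own axis.
- beaker: Small glass beaker, loose on the worktop left of the cabinet, 44 mm across, 58 mm high; origin under its centre.
- bench_timer: White bench timer, loose on the worktop, left in front of the cabinet, 62 x 66 mm, 18 mm high; origin under its centre.
- petri_dish: Closed petri dish, loose on the worktop, farther out left in front of the cabinet, 59 mm across, 15 mm high; origin under its centre.
Mind the look-alikes: they are no part of the job. What is shaped like the part that bears vial_black_center but blue or orange is not meant.

How it is judged:
On the way, in this order (a step that is already met when the one before it is completed fails the run):
1. the shelf is fully home (within 4 mm) with both vials upright, while the door is still open (value of joint shelf below 0.004 m and value of joint door above 0.5 rad and angle between each of vial_black_center, vial_red_center's own z axis and vertical below 0.2 rad), for 0.2 s.
2. the door is shut and seated in its catch (value of joint door below 0.02 rad), for 0.2 s.
At the end, for the whole second after the job is handed in: The door is shut and held by its catch (within 0.02 rad), the shelf is home (within 4 mm of its stop), and both vials stand upright (within 0.2 rad) on the shelf inside (value of joint door below 0.02 rad and value of joint shelf below 0.004 m and angle between each of vial_black_center, vial_red_center's own z axis and vertical below 0.2 rad and z of each of vial_black_center, vial_red_center in the frame of cabinet above 0.085 m); the robot touches nothing.
It fails at once if a vial is tipped over (more than 0.6 rad) (angle between any of vial_black_center, vial_red_center's own z axis and vertical above 0.6 rad).
It fails at once if the beaker, the timer or the petri dish is moved by more than 30 mm (distance of any of beaker, bench_timer, petri_dish from where it was at the start of the episode above 0.03 m).
It fails at once if the fingers press on the cabinet, its shelf or its door with more than 45 N (contact force between the fingers and cabinet above 45 N).
It also fails if it takes over 61 s, if anything falls off the work surface, if the arm or the gripper's body presses on something with over 40 N, if the wrist force passes 120 N, or if a joint passes its speed limit or range.

## Working session

There is one attempt and no reset: what is moved stays moved. The work goes in short steps, Python scripts to look and compute and a tool call to move; the robot and the scene stay as the last step left them, time stands still between calls to the robot, and variables do not carry over. Pictures are saved under pics/ and viewed, and the job is handed in when it is done.

Besides the shell and the picture viewer there is one more tool, called in YAML: its name, and indented under it one key for each argument. send_rows: Moves the arm, as the interface text tells. Its arguments: {"type":"object","properties":{"series":{"type":"array","items":{"type":"array","items":{"type":"number"}}},"newtons":{"type":"number"}},"required":["series"]}

```bash
mkdir -p pics; python3 - <<'E'
from cell import observe, imaging, workorder, robot
import cv2,numpy as np
s=observe();print({k:np.round(v,3).tolist() for k,v in s.items()});print(robot.grasp_offset)
for n in ["scene","top","wrist"]:
    d=imaging.read_camera(n);cv2.imwrite(f"pics/{n}0.png",d["color"][:,:,::-1]);np.savez(f"{n}0.npz",**d)
    print(n,d["vfov"],d["cx"],d["cy"],np.round(d["T"],3).tolist())
E
```

```text
{'time': 0.0, 'qpos': [-1.453, 0.343, 1.525, -0.0, 1.275, -0.146], 'qvel': [0.0, -0.001, 0.001, 0.001, 0.002, 0.0], 'joint_efforts': [-0.0, -43.124, -24.422, 0.072, 0.056, -0.0], 'tool_pos': [0.137, -0.506, 0.226], 'tool_rot': [-3.14, -0.0, 0.264], 'contact_force': [0.541, 0.254, -0.625], 'torque': [-0.013, -0.035, -0.022], 'opening': 0.092}
-0.0188
scene 47.51827711662466 260.67855432548396 193.41658888405706 [[0.097, -0.566, 0.819, -0.148], [-0.995, -0.062, 0.075, 0.125], [0.009, -0.822, -0.569, 0.672], [0.0, 0.0, 0.0, 1.0]]
top 42.44373845929732 245.0634574804737 193.3239642192061 [[0.303, -0.776, 0.553, -0.014], [-0.953, -0.251, 0.171, 0.004], [0.006, -0.579, -0.816, 1.005], [0.0, 0.0, 0.0, 1.0]]
wrist 65.70646984690485 256.20015472503826 195.0179393487659 [[0.261, -0.927, -0.269, 0.209], [-0.965, -0.251, -0.072, -0.487], [-0.001, 0.279, -0.96, 0.384], [0.0, 0.0, 0.0, 1.0]]
```

View pics/scene0.png

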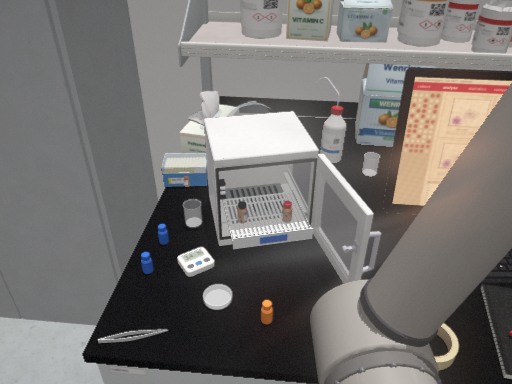

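View pics/top0.png

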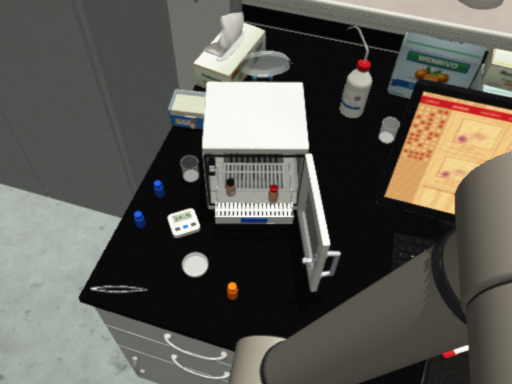

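The scene view shows the cabinet (roof about 205–312, 115–165), the shelf drawn out with its blue pad at (273,239), the vials at (241,211) black and (287,211) red, and the door open to the right, from (318,165) to (360,275). The loose items are the beaker (193,213), timer (196,261) and dish (217,297). The look-alikes are blue vials at (163,234) and (147,263) and an orange one at (266,312).

```bash
cat > h.py <<'E'
import numpy as np,cv2
def cloud(d):
    h,w=d["range_z"].shape;f=h/2/np.tan(np.radians(float(d["vfov"]))/2)
    u,v=np.meshgrid(np.arange(w),np.arange(h));z=d["range_z"]
    P=np.stack([(u-d["cx"])/f*z,(v-d["cy"])/f*z,z],-1)
    return P@d["T"][:3,:3].T+d["T"][:3,3]
def ray(d,u,v,zp):
    f=192/np.tan(np.radians(float(d["vfov"]))/2)
    r=d["T"][:3,:3]@np.array([(u-d["cx"])/f,(v-d["cy"])/f,1]);o=d["T"][:3,3]
    return o+r*(zp-o[2])/r[2]
E
python3 - <<'E'
from h import *
for n in ["scene","top"]:
    d=np.load(n+"0.npz");P=cloud(d);c=d["color"].astype(int);hsv=cv2.cvtColor(d["color"],cv2.COLOR_RGB2HSV)
    ok=(d["range_z"]>0)
    print(n)
    m=ok&(abs(P[...,2]-.235)<.006)&(P[...,0]>.3)&(P[...,0]<.9)&(abs(P[...,1])<.45)
    nl,L,st,ce=cv2.connectedComponentsWithStats(m.astype(np.uint8))
    k=1+np.argmax(st[1:,4]);q=P[L==k];print("roof",st[k],cv2.minAreaRect(q[:,:2].astype(np.float32)),np.median(q[:,2]))
    print(cv2.boxPoints(cv2.minAreaRect(q[:,:2].astype(np.float32))))
    # blue pad etc
    H,S,V=hsv[...,0],hsv[...,1],hsv[...,2]
    for nm,mm in [("blue",(H>100)&(H<125)&(S>120)&(V>60)),("red",((H<6)|(H>174))&(S>150)&(V>80)),("orange",(H>6)&(H<18)&(S>180)&(V>120)),]:
        nl,L,st,ce=cv2.connectedComponentsWithStats((mm&ok).astype(np.uint8))
        for k in range(1,nl):
            if st[k,4]>15 and P[L==k][:,0].mean()<.75: print(nm,ce[k].round(),st[k,4],np.median(P[L==k],0).round(4))
    # door: points z .19-.25 right of cabinet
    m=ok&(P[...,2]>.195)&(P[...,2]<.2345)&(P[...,0]>.25)&(P[...,0]<.6)&(P[...,1]<.1)&(P[...,1]>-.25)&(c.min(-1)>90)
    q=P[m];print("door cand",len(q),q.min(0),q.max(0))
    np.save(n+"door.npy",q)
    big=cv2.resize(d["color"][90:310,130:400],None,fx=2.9,fy=2.7,interpolation=cv2.INTER_CUBIC);cv2.imwrite(f"pics/{n}crop.png",big[:,:,::-1])
E
```

```text
scene
roof [ 204  111  115   52 4313] ((0.7140692472457886, 0.21296799182891846), (0.20264947414398193, 0.21939630806446075), 17.547340393066406) 0.23471922052959143
[[0.58438605 0.2870129 ]
 [0.65053266 0.07782553]
 [0.84375244 0.13892308]
 [0.77760583 0.34811044]]
blue [163. 234.] 200 [0.5921 0.4169 0.0253]
blue [273. 238.] 138 [0.5543 0.1621 0.0715]
blue [146. 262.] 234 [0.4962 0.424  0.0264]
red [460.  87.] 396 [ 0.7423 -0.2029  0.3488]
orange [266. 318.] 53 [0.389  0.1598 0.0149]
door cand 1244 [ 0.44205866 -0.00939095  0.19503136] [0.59998185 0.06720661 0.23442224]
top
roof [ 202   82  107   69 6894] ((0.717418372631073, 0.20951035618782043), (0.2043069303035736, 0.21995781362056732), 17.5447940826416) 0.23469577385329554
[[0.58686364 0.28357893]
 [0.6531702  0.07385319]
 [0.8479731  0.13544178]
 [0.7816665  0.34516752]]
blue [158. 188.] 144 [0.595  0.4126 0.0291]
blue [139. 219.] 158 [0.4997 0.4203 0.0296]
blue [253. 220.] 124 [0.5548 0.1606 0.0722]
red [466. 108.] 689 [ 0.7436 -0.1913  0.3479]
red [273. 188.] 47 [0.6204 0.1343 0.1176]
red [448. 354.] 72 [ 0.4014 -0.2915  0.0248]
orange [232. 289.] 102 [0.3956 0.1575 0.0372]
door cand 752 [ 0.44413443 -0.01246937  0.19506658] [0.59984658 0.06265992 0.23447923]
```

View pics/scenecrop.png

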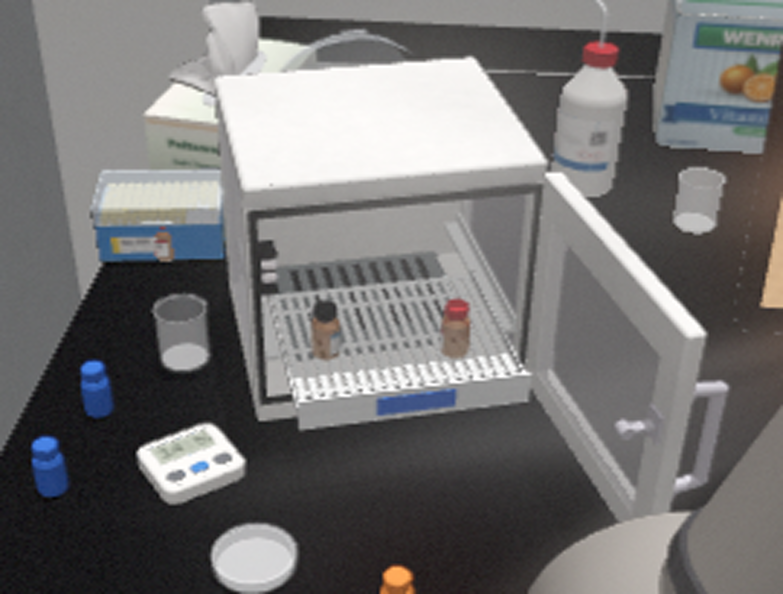

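View pics/topcrop.png

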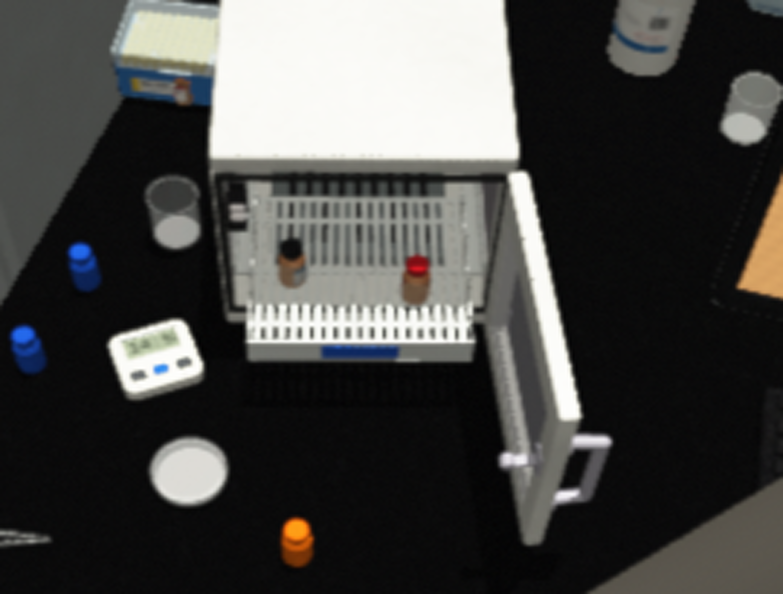

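```bash
python3 - <<'E'
from h import *
F=np.array([.6187,.1806]);a=np.radians(17.54);ex=np.array([np.cos(a),np.sin(a)]);ey=np.array([-ex[1],ex[0]])
tc=lambda p:np.c_[(p[:,:2]-F)@ex,(p[:,:2]-F)@ey,p[:,2:]]
for n in ["scene","top"]:
    d=np.load(n+"0.npz");P=cloud(d);ok=d["range_z"]>0
    q=tc(P[ok].reshape(-1,3));c=d["color"][ok].min(-1)
    # door top edge face z~.233
    m=(abs(q[:,2]-.232)<.004)&(q[:,0]<-.012)&(q[:,0]>-.26)&(q[:,1]<-.05)&(q[:,1]>-.25)&(c>80)
    r=q[m];print(n,len(r));b=cv2.minAreaRect(r[:,:2].astype(np.float32));print(b);print(cv2.boxPoints(b).round(4))
    w=P[ok].reshape(-1,3);w=w[(w[:,2]>.15)];R=np.hypot(w[:,0],w[:,1]);az=np.degrees(np.arctan2(w[:,1],w[:,0]))
    for lo in range(-90,50,10):
        s=(az>lo)&(az<=lo+10)&(R>.3)
        if s.any():
            print(lo,[ (round(x,2),round(w[s&(R>x)&(R<=x+.1)][:,2].max(),2)) for x in np.arange(.3,1,.1) if (s&(R>x)&(R<=x+.1)).sum()>3])
E
```

```text
scene 554
((-0.11736905574798584, -0.11453089118003845), (0.21064068377017975, 0.015218227170407772), 4.297146320343018)
[[-0.223  -0.1148]
 [-0.2218 -0.13  ]
 [-0.0118 -0.1142]
 [-0.0129 -0.0991]]
-30 [(np.float64(0.7), np.float64(0.38)), (np.float64(0.8), np.float64(0.38))]
-20 [(np.float64(0.7), np.float64(0.38)), (np.float64(0.8), np.float64(0.38))]
-10 [(np.float64(0.4), np.float64(0.23)), (np.float64(0.7), np.float64(0.38)), (np.float64(0.9), np.float64(0.35))]
0 [(np.float64(0.4), np.float64(0.23)), (np.float64(0.5), np.float64(0.23)), (np.float64(0.6), np.float64(0.24)), (np.float64(0.7), np.float64(0.24)), (np.float64(0.8), np.float64(0.24)), (np.float64(0.9), np.float64(0.35))]
10 [(np.float64(0.6), np.float64(0.24)), (np.float64(0.7), np.float64(0.24)), (np.float64(0.8), np.float64(0.24)), (np.float64(0.9), np.float64(0.21))]
20 [(np.float64(0.6), np.float64(0.24)), (np.float64(0.7), np.float64(0.24)), (np.float64(0.8), np.float64(0.24))]
30 []
40 []
top 673
((-0.11655820906162262, -0.11882352828979492), (0.2094551920890808, 0.01475606206804514), 4.642194747924805)
[[-0.2215 -0.1199]
 [-0.2203 -0.1347]
 [-0.0116 -0.1177]
 [-0.0128 -0.103 ]]
-30 [(np.float64(0.7), np.float64(0.35))]
-20 [(np.float64(0.7), np.float64(0.39)), (np.float64(0.8), np.float64(0.38))]
-10 [(np.float64(0.4), np.float64(0.24)), (np.float64(0.7), np.float64(0.38)), (np.float64(0.9), np.float64(0.35))]
0 [(np.float64(0.4), np.float64(0.24)), (np.float64(0.5), np.float64(0.24)), (np.float64(0.6), np.float64(0.24)), (np.float64(0.7), np.float64(0.24)), (np.float64(0.8), np.float64(0.24)), (np.float64(0.9), np.float64(0.35))]
10 [(np.float64(0.6), np.float64(0.24)), (np.float64(0.7), np.float64(0.24)), (np.float64(0.8), np.float64(0.24)), (np.float64(0.9), np.float64(0.21))]
20 [(np.float64(0.6), np.float64(0.24)), (np.float64(0.7), np.float64(0.24)), (np.float64(0.8), np.float64(0.24))]
30 []
40 []
```

View pics/wrist0.png

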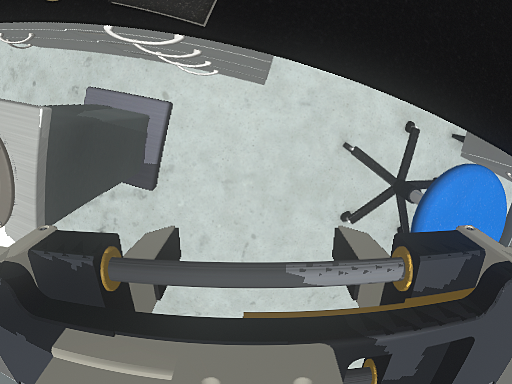

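Findings:
- **Cabinet:** yaw about 17.5°, front-plane centre near (0.619, 0.181).
- **Shelf:** drawn out about 70 mm.
- **Door:** at about 1.65 rad.

The candidates for the black-capped vial are (241,211) on the shelf, and the look-alikes blue (163,234), blue (147,263) and orange (266,312). The crop confirms the brown vial with the black cap on the shelf is the right one. I'll push the blue pad on the lip with shut, tilted fingers.

send_rows:
  series:
    - [0, 0, -0.038, 0, 0, 0, 1]
    - [0, 0, -0.038, 0, 0, 0, 1]
    - [0, 0, -0.038, 0, 0, 0, 1]
    - [0, 0, -0.038, 0, 0, 0, 1]
    - [0, 0, -0.038, 0, 0, 0, 1]
  newtons: 20

```text
time: 0.57
tool_pos: [0.1369, -0.5063, 0.4185]
tool_rot: [-3.141, -0.0, 0.264]
contact_force: [-0.2, -0.6, 0.1]
opening: 0.0628
```

send_rows:
  series:
    - [0.032, -0.018, 0, 0, 0, 0, 1]
    - [0.032, -0.018, 0, 0, 0, 0, 1]
    - [0.032, -0.018, 0, 0, 0, 0, 1]
    - [0.032, -0.018, 0, 0, 0, 0, 1]
    - [0.032, -0.018, 0, 0, 0, 0, 1]

```text
time: 0.98
tool_pos: [0.2687, -0.3768, 0.4165]
tool_rot: [-3.141, 0.0, 0.263]
contact_force: [1.4, -1.2, -0.5]
opening: 0.0299
```

send_rows:
  series:
    - [0.032, -0.018, 0, 0, 0, 0, 1]
    - [0.032, -0.018, 0, 0, 0, 0, 1]
    - [0.032, -0.018, 0, 0, 0, 0, 1]
    - [0.032, -0.018, 0, 0, 0, 0, 1]
    - [0.032, -0.018, 0, 0, 0, 0, 1]

```text
time: 1.4
tool_pos: [0.3998, -0.248, 0.4166]
tool_rot: [-3.142, 0.0, 0.264]
contact_force: [1.3, -0.7, 0.9]
opening: 0.0009
```

send_rows:
  series:
    - [0.012, -0.036, 0, 0, 0, 0, 1]
    - [0.012, -0.036, 0, 0, 0, 0, 1]
    - [0.012, -0.036, 0, 0, 0, 0, 1]
    - [0.012, -0.036, 0, 0, 0, 0, 1]
    - [0.012, -0.036, 0, 0, 0, 0, 1]

```text
time: 1.82
tool_pos: [0.4095, -0.0584, 0.4165]
tool_rot: [-3.141, 0.0, 0.263]
contact_force: [0.3, -0.6, -0.3]
opening: 0.0002
```

send_rows:
  series:
    - [0.012, -0.04, 0, 0, 0, -0.02, 1]
    - [0.012, -0.04, 0, 0, 0, -0.02, 1]
    - [0.012, -0.04, 0, 0, 0, 0, 1]
    - [0.012, -0.04, 0, 0, 0, 0, 1]
    - [0.012, -0.04, 0, 0, 0, 0, 1]

```text
time: 2.23
tool_pos: [0.4091, 0.1501, 0.4167]
tool_rot: [3.141, 0.0, 0.304]
contact_force: [1.1, -0.9, 0.7]
opening: 0.0002
```

send_rows:
  series:
    - [0, 0, 0, 0, 0.12, 0, 1]
    - [0, 0, 0, 0, 0.12, 0, 1]
    - [0, 0, 0, 0, 0.12, 0, 1]
    - [0, 0, 0, 0, 0.12, 0, 1]
    - [0, 0, 0, 0, 0.12, 0, 1]

```text
time: 2.65
tool_pos: [0.4096, 0.1484, 0.4173]
tool_rot: [3.141, -0.607, 0.305]
contact_force: [-0.6, -0.0, -0.1]
opening: 0.0002
```

```bash
cat >> h.py <<'E'
F=np.array([.6187,.1806]);a=np.radians(17.54);ex=np.array([np.cos(a),np.sin(a)]);ey=np.array([-ex[1],ex[0]])
from scipy.spatial.transform import Rotation as Ro
def st():
    from cell import observe
    s=observe();R=Ro.from_euler('xyz',s['tool_rot']).as_matrix();p=np.array(s['tool_pos'])
    print('q',np.round(s['qpos'],2).tolist(),'p',p.round(4),'cab',((p[:2]-F)@ex).round(4),((p[:2]-F)@ey).round(4),'z-axis',R[:,2].round(3),'F',np.round(s['contact_force'],1),'t',round(s['time'],2))
    return p,R
def goto(cx,cy,z):
    p,R=st();t=np.r_[F+cx*ex+cy*ey,z];d=R.T@(t-p);print('world target',t.round(4),'tool delta',d.round(4),np.linalg.norm(d).round(4))
E
python3 -c "
from h import *
goto(-.117,.03,.07);goto(-.15,.03,.2)"
```

```text
q [0.07, -0.28, 1.81, 0.15, 1.02, 1.3] p [0.4096 0.1484 0.4173] cab -0.2091 0.0323 z-axis [ 0.544  0.17  -0.822] F [-0.6 -0.  -0.1] t 2.65
world target [0.4981 0.1739 0.07  ] tool delta [-0.1223  0.0019  0.3378] 0.3593
q [0.07, -0.28, 1.81, 0.15, 1.02, 1.3] p [0.4096 0.1484 0.4173] cab -0.2091 0.0323 z-axis [ 0.544  0.17  -0.822] F [-0.6 -0.  -0.1] t 2.65
world target [0.4666 0.164  0.2   ] tool delta [-0.0753  0.002   0.2122] 0.2252
```

send_rows:
  series:
    - [0, 0, 0, 0, 0.12, 0, 1]
    - [0, 0, 0, 0, 0.12, 0, 1]
    - [-0.015, 0, 0.036, 0, 0, 0, 1]
    - [-0.015, 0, 0.036, 0, 0, 0, 1]
    - [-0.015, 0, 0.036, 0, 0, 0, 1]

```text
time: 3.07
tool_pos: [0.4576, 0.1627, 0.3114]
tool_rot: [3.138, -0.844, 0.305]
contact_force: [1.1, 1.0, -0.3]
opening: 0.0007
```

```bash
python3 -c "
from h import *
goto(-.13,.03,.075)"
```

```text
q [0.07, -0.18, 2.17, 0.51, 0.36, 0.93] p [0.4576 0.1627 0.3114] cab -0.159 0.0314 z-axis [ 0.714  0.221 -0.664] F [ 1.1  1.  -0.3] t 3.07
world target [0.4857 0.17   0.075 ] tool delta [-0.1574  0.0008  0.1788] 0.2382
```

send_rows:
  series:
    - [0, 0, 0, 0, -0.105, 0, 1]
    - [0, 0, 0, 0, -0.105, 0, 1]
    - [0, 0, 0, 0, -0.105, 0, 1]

```text
time: 3.32
tool_pos: [0.4567, 0.1635, 0.3096]
tool_rot: [-3.14, -0.534, 0.304]
contact_force: [-0.1, 1.0, 0.4]
opening: 0.0007
```

```bash
python3 -c "
from h import *
goto(-.13,.03,.073)"
```

```text
q [0.12, -0.08, 1.91, 0.13, 0.78, 1.32] p [0.4567 0.1635 0.3096] cab -0.1597 0.0325 z-axis [ 0.485  0.154 -0.861] F [-0.1  1.   0.4] t 3.32
world target [0.4857 0.17   0.073 ] tool delta [-0.0948  0.0028  0.2188] 0.2385
```

send_rows:
  series:
    - [-0.013, 0, 0.031, 0, 0, 0, 1]
    - [-0.013, 0, 0.031, 0, 0, 0, 1]
    - [-0.013, 0, 0.031, 0, 0, 0, 1]
    - [-0.013, 0, 0.031, 0, 0, 0, 1]

```text
time: 3.65
tool_pos: [0.4763, 0.1705, 0.1768]
tool_rot: [-3.14, -0.542, 0.306]
contact_force: [0.5, 0.8, -1.4]
opening: 0.0003
```

```bash
python3 -c "
from h import *
goto(-.13,.03,.073)"
```

```text
q [0.13, 0.13, 2.12, 0.25, 0.36, 1.19] p [0.4763 0.1705 0.1768] cab -0.1389 0.0333 z-axis [ 0.491  0.157 -0.857] F [ 0.5  0.8 -1.4] t 3.65
world target [0.4857 0.17   0.073 ] tool delta [-0.0459  0.0034  0.0935] 0.1042
```

```bash
cat >> h.py <<'E'
def rotto(tilt,az):
    p,R=st();C=np.array([[*ex,0],[*ey,0],[0,0,1.]]).T
    z=np.array([np.sin(tilt)*np.cos(az),np.sin(tilt)*np.sin(az),-np.cos(tilt)]);y=-np.array([0,-z[2],z[1]]);y/=np.linalg.norm(y)
    T=C@np.c_[np.cross(y,z),y,z];r=Ro.from_matrix(R.T@T).as_rotvec();print('rotvec',r.round(4),np.linalg.norm(r))
E
python3 -c "
from h import *
rotto(np.radians(33),np.radians(26))"
```

```text
q [0.13, 0.13, 2.12, 0.25, 0.36, 1.19] p [0.4763 0.1705 0.1768] cab -0.1389 0.0333 z-axis [ 0.491  0.157 -0.857] F [ 0.5  0.8 -1.4] t 3.65
rotvec [ 0.2379 -0.0302  0.1395] 0.2774674461770356
```

send_rows:
  series:
    - [0, 0, 0, 0.06, -0.008, 0.035, 1]
    - [0, 0, 0, 0.06, -0.008, 0.035, 1]
    - [0, 0, 0, 0.06, -0.008, 0.035, 1]
    - [0, 0, 0, 0.06, -0.008, 0.035, 1]

```text
time: 3.98
tool_pos: [0.4763, 0.1708, 0.178]
tool_rot: [-2.821, -0.488, 0.153]
contact_force: [-0.3, 1.4, -0.3]
opening: 0.0001
```

```bash
python3 -c "
from h import *
goto(-.135,.045,.076)"
```

```text
q [-0.07, 0.17, 2.09, 0.77, 0.62, 0.68] p [0.4763 0.1708 0.178 ] cab -0.1387 0.0336 z-axis [ 0.392  0.379 -0.838] F [-0.3  1.4 -0.3] t 3.98
world target [0.4764 0.1828 0.076 ] tool delta [-0.0461  0.0174  0.0901] 0.1027
```

Bend is healthy now (j5 = 0.62). Next I descend in front of the lip.

send_rows:
  series:
    - [-0.012, 0.004, 0.023, 0, 0, 0, 1]
    - [-0.012, 0.004, 0.023, 0, 0, 0, 1]
    - [-0.012, 0.004, 0.023, 0, 0, 0, 1]

```text
time: 4.23
tool_pos: [0.4757, 0.1797, 0.0991]
tool_rot: [-2.827, -0.489, 0.154]
contact_force: [0.9, 1.3, 0.2]
opening: 0.0003
```

```bash
python3 -c "
from h import *
goto(-.135,.045,.076)
rotto(np.radians(33),np.radians(26))
from cell import imaging
for n in ['scene','top']:
    d=imaging.read_camera(n);cv2.imwrite(f'pics/{n}1.png',cv2.resize(d['color'][90:350,130:400],None,fx=2.2,fy=2.2)[:,:,::-1])
"
```

```text
q [-0.04, 0.33, 2.19, 1.13, 0.45, 0.29] p [0.4757 0.1797 0.0991] cab -0.1366 0.0422 z-axis [ 0.394  0.374 -0.84 ] F [0.9 1.3 0.2] t 4.23
world target [0.4764 0.1828 0.076 ] tool delta [-0.0098  0.0036  0.0208] 0.0233
q [-0.04, 0.33, 2.19, 1.13, 0.45, 0.29] p [0.4757 0.1797 0.0991] cab -0.1366 0.0422 z-axis [ 0.394  0.374 -0.84 ] F [0.9 1.3 0.2] t 4.23
rotvec [ 0.0014  0.0014 -0.0005] 0.002065228738705999
```

View pics/scene1.png

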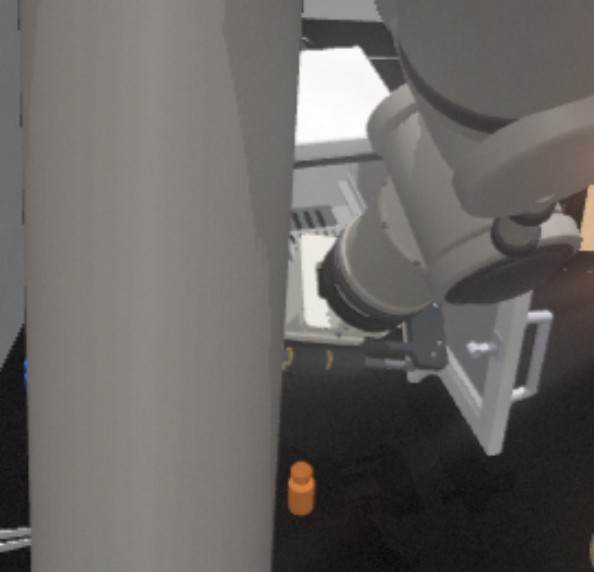

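View pics/top1.png

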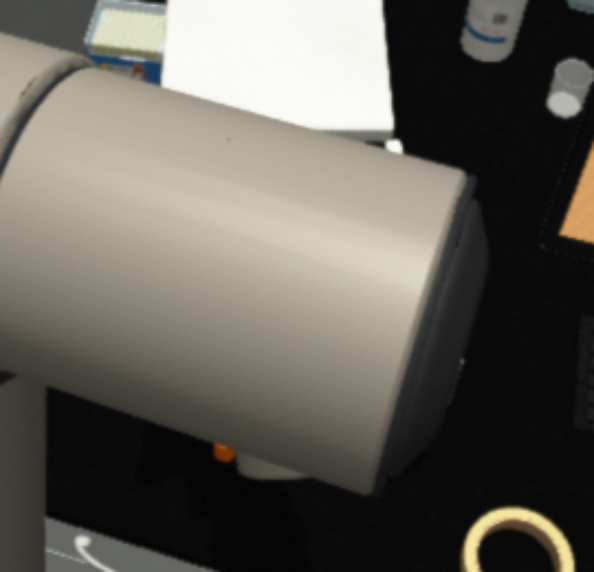

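The scene view shows the gripper ahead of the shelf; its right end at (435,345) is still clear of the spear at (480,348). The top view is hidden by the arm. I descend the rest, then push.

send_rows:
  series:
    - [-0.01, 0.003, 0.021, 0, 0, 0, 1]

```text
time: 4.42
tool_pos: [0.4773, 0.1843, 0.0789]
tool_rot: [-2.826, -0.491, 0.154]
contact_force: [1.8, 0.7, 1.7]
opening: 0.0004
```

```bash
python3 -c "
from h import *
p,R=st();print('ex in tool',(R.T@np.r_[ex,0]).round(3));goto(-.08,.045,.076)
from cell import imaging
d=imaging.read_camera('wrist');cv2.imwrite('pics/wrist1.png',d['color'][:,:,::-1])
"
```

```text
q [-0.03, 0.38, 2.2, 1.28, 0.42, 0.14] p [0.4773 0.1843 0.0789] cab -0.1337 0.0461 z-axis [ 0.395  0.376 -0.838] F [1.8 0.7 1.7] t 4.42
ex in tool [0.872 0.001 0.49 ]
q [-0.03, 0.38, 2.2, 1.28, 0.42, 0.14] p [0.4773 0.1843 0.0789] cab -0.1337 0.0461 z-axis [ 0.395  0.376 -0.838] F [1.8 0.7 1.7] t 4.42
world target [0.5289 0.1994 0.076 ] tool delta [0.0456 0.0019 0.0285] 0.0538
```

View pics/wrist1.png

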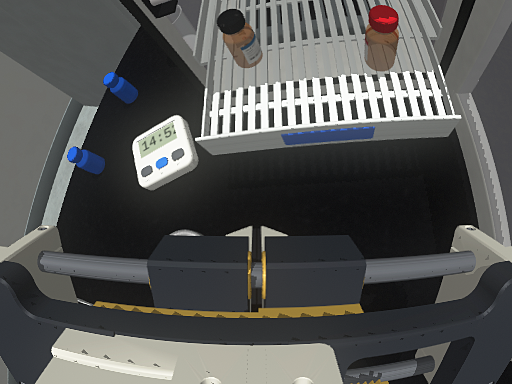

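The wrist view shows the lip with its blue pad at (328,134), the vials standing at (240,40) and (381,38), and the shut fingertips near (257,235). Pushing along cabinet +x.

send_rows:
  series:
    - [0.0087, 0, 0.006, 0, 0, 0, 1]
    - [0.0087, 0, 0.006, 0, 0, 0, 1]
    - [0.0087, 0, 0.006, 0, 0, 0, 1]
    - [0.0087, 0, 0.005, 0, 0, 0, 1]
    - [0.0043, 0, 0.0025, 0, 0, 0, 1]

```text
time: 4.88
tool_pos: [0.5216, 0.1994, 0.0755]
tool_rot: [-2.826, -0.49, 0.154]
contact_force: [-0.2, 0.5, 0.1]
opening: 0.0005
```

send_rows:
  series:
    - [0.003, 0, 0.0017, 0, 0, 0, 1]
    - [0.003, 0, 0.0017, 0, 0, 0, 1]
    - [0.003, 0, 0.0017, 0, 0, 0, 1]
    - [0.003, 0, 0.0017, 0, 0, 0, 1]
    - [0.003, 0, 0.0017, 0, 0, 0, 1]

```text
time: 5.3
tool_pos: [0.5362, 0.2044, 0.0735]
tool_rot: [-2.826, -0.487, 0.154]
contact_force: [-0.8, -0.4, 1.0]
opening: 0.0005
```

```bash
python3 -c "
from h import *
st()
from cell import imaging
d=imaging.read_camera('wrist');cv2.imwrite('pics/wrist2.png',d['color'][:,:,::-1])
"
```

```text
q [0.02, 0.47, 2.05, 1.14, 0.42, 0.34] p [0.5362 0.2044 0.0735] cab -0.0715 0.0476 z-axis [ 0.392  0.375 -0.84 ] F [-0.8 -0.4  1. ] t 5.3
```

View pics/wrist2.png

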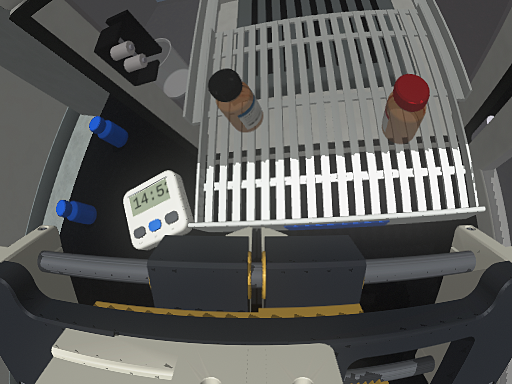

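The wrist view shows the fingertips just reaching the lip at (257,228), with both vials upright. I keep pushing slowly.

send_rows:
  series:
    - [0.0027, 0, 0.0022, 0, 0, 0, 1]
    - [0.0027, 0, 0.0022, 0, 0, 0, 1]
    - [0.0027, 0, 0.0022, 0, 0, 0, 1]
    - [0.003, 0, 0.0017, 0, 0, 0, 1]
    - [0.003, 0, 0.0017, 0, 0, 0, 1]

```text
time: 5.77
tool_pos: [0.5528, 0.2101, 0.0715]
tool_rot: [-2.826, -0.488, 0.154]
contact_force: [-1.2, -0.0, 0.5]
opening: 0.0007
```

send_rows:
  series:
    - [0.003, 0, 0.0017, 0, 0, 0, 1]
    - [0.003, 0, 0.0017, 0, 0, 0, 1]
    - [0.003, 0, 0.0017, 0, 0, 0, 1]
    - [0.003, 0, 0.0017, 0, 0, 0, 1]
    - [0.003, 0, 0.0017, 0, 0, 0, 1]

```text
time: 6.18
tool_pos: [0.5693, 0.2154, 0.0715]
tool_rot: [-2.826, -0.488, 0.154]
contact_force: [-1.0, -0.8, 0.7]
opening: 0.0004
```

```bash
python3 -c "
from h import *
goto(-.01,.045,.071)
from cell import imaging
d=imaging.read_camera('wrist');cv2.imwrite('pics/wrist3.png',d['color'][:,:,::-1])
"
```

```text
q [0.04, 0.51, 1.96, 1.05, 0.42, 0.46] p [0.5693 0.2154 0.0715] cab -0.0366 0.0481 z-axis [ 0.392  0.375 -0.84 ] F [-1.  -0.8  0.7] t 6.18
world target [0.5956 0.2205 0.071 ] tool delta [0.0234 0.0031 0.0127] 0.0268
```

View pics/wrist3.png

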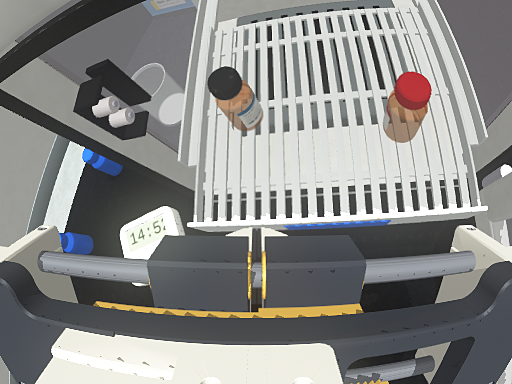

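Shelf and vials move along together, upright. Continuing.

send_rows:
  series:
    - [0.003, 0, 0.0017, 0, 0, 0, 1]
    - [0.003, 0, 0.0017, 0, 0, 0, 1]
    - [0.003, 0, 0.0017, 0, 0, 0, 1]
    - [0.003, 0, 0.0017, 0, 0, 0, 1]

```text
time: 6.57
tool_pos: [0.5824, 0.2195, 0.0715]
tool_rot: [-2.826, -0.488, 0.154]
contact_force: [-1.3, -0.6, 0.8]
opening: 0.0007
```

send_rows:
  series:
    - [0.0026, 0, 0.0015, 0, 0, 0, 1]
    - [0.0026, 0, 0.0015, 0, 0, 0, 1]
    - [0.0026, 0, 0.0015, 0, 0, 0, 1]
    - [0.0026, 0, 0.0015, 0, 0, 0, 1]

```text
time: 6.9
tool_pos: [0.5939, 0.2232, 0.0714]
tool_rot: [-2.826, -0.488, 0.154]
contact_force: [-1.7, -0.5, 1.6]
opening: 0.0005
```

```bash
python3 -c "
from h import *
st()
from cell import imaging
d=imaging.read_camera('wrist');cv2.imwrite('pics/wrist4.png',d['color'][:,:,::-1])
d=imaging.read_camera('scene');cv2.imwrite('pics/scene4.png',d['color'][:,:,::-1])
"
```

```text
q [0.06, 0.54, 1.89, 0.98, 0.44, 0.54] p [0.5939 0.2232 0.0714] cab -0.0108 0.0481 z-axis [ 0.393  0.375 -0.84 ] F [-1.7 -0.5  1.6] t 6.9
```

View pics/wrist4.png

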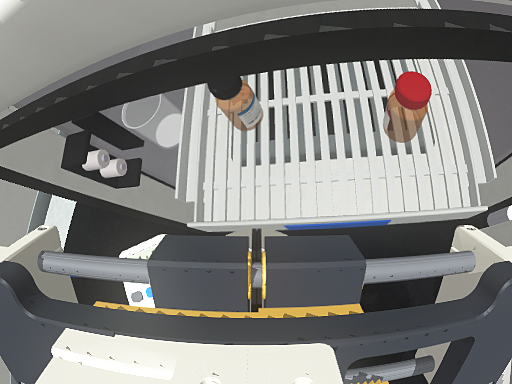

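View pics/scene4.png

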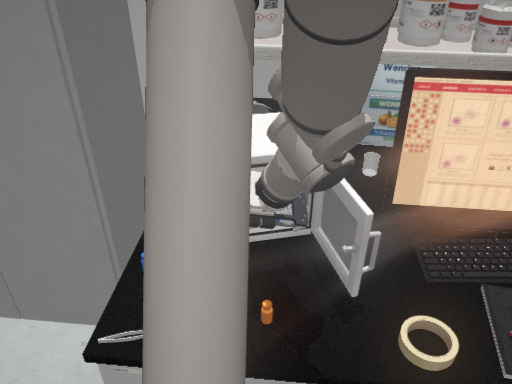

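The lip is almost at the front plane and the vials are upright (wrist view, 235,100 and 408,105). Now small steps with a force watch.

send_rows:
  series:
    - [0.0017, 0, 0.001, 0, 0, 0, 1]
    - [0.0017, 0, 0.001, 0, 0, 0, 1]

```text
time: 7.17
tool_pos: [0.5973, 0.2243, 0.0711]
tool_rot: [-2.826, -0.488, 0.154]
contact_force: [-1.4, -0.1, 0.7]
opening: 0.0003
```

send_rows:
  series:
    - [0.0013, 0, 0.0007, 0, 0, 0, 1]
    - [0.0013, 0, 0.0007, 0, 0, 0, 1]

```text
time: 7.33
tool_pos: [0.6002, 0.2252, 0.0712]
tool_rot: [-2.826, -0.488, 0.154]
contact_force: [-0.8, -0.3, 1.0]
opening: 0.0003
```

```bash
python3 -c "
from h import *
st()"
```

```text
q [0.06, 0.55, 1.87, 0.96, 0.44, 0.57] p [0.6002 0.2252 0.0712] cab -0.0042 0.0481 z-axis [ 0.392  0.375 -0.84 ] F [-0.8 -0.3  1. ] t 7.33
```

send_rows:
  series:
    - [0.0009, 0, 0.0005, 0, 0, 0, 1]
    - [0.0009, 0, 0.0005, 0, 0, 0, 1]

```text
time: 7.5
tool_pos: [0.6021, 0.2259, 0.0712]
tool_rot: [-2.826, -0.488, 0.154]
contact_force: [-1.0, -1.1, 0.1]
opening: 0.0005
```

send_rows:
  series:
    - [0.0009, 0, 0.0005, 0, 0, 0, 1]
    - [0.0009, 0, 0.0005, 0, 0, 0, 1]

```text
time: 7.67
tool_pos: [0.6038, 0.2265, 0.0711]
tool_rot: [-2.826, -0.487, 0.155]
contact_force: [-6.0, -2.7, 2.2]
opening: 0.0007
```

send_rows:
  series:
    - [0.0009, 0, 0.0005, 0, 0, 0, 1]
    - [0.0009, 0, 0.0005, 0, 0, 0, 1]

```text
time: 7.83
tool_pos: [0.6044, 0.2269, 0.0708]
tool_rot: [-2.826, -0.485, 0.155]
contact_force: [-16.0, -10.3, 10.7]
opening: 0.0003
```

```bash
python3 -c "
from h import *
st()
from cell import imaging
d=imaging.read_camera('wrist');cv2.imwrite('pics/wrist5.png',d['color'][:,:,::-1])
"
```

```text
q [0.06, 0.56, 1.85, 0.95, 0.45, 0.59] p [0.6044 0.2269 0.0708] cab 0.0003 0.0484 z-axis [ 0.39   0.376 -0.841] F [-16.  -10.3  10.7] t 7.83
```

View pics/wrist5.png

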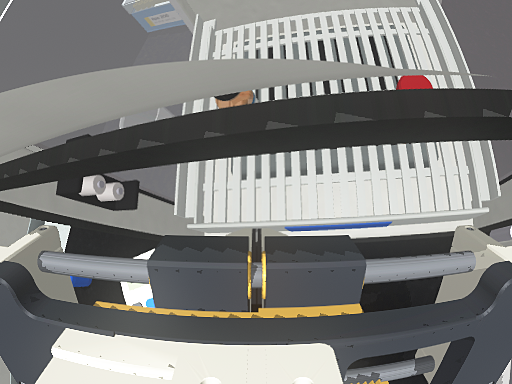

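The force rose steeply to about 18 N along -x, so something is stopped. I back off and check the shelf position with depth.

send_rows:
  series:
    - [-0.0044, 0, -0.0025, 0, 0, 0, 1]
    - [-0.0087, 0, -0.005, 0, 0, 0, 1]
    - [-0.0087, 0, -0.005, 0, 0, 0, 1]
    - [-0.0174, 0, -0.01, 0, 0, 0, 1]
    - [-0.0174, 0, -0.01, 0, 0, 0, 1]

```text
time: 8.3
tool_pos: [0.5438, 0.2069, 0.0722]
tool_rot: [-2.826, -0.489, 0.154]
contact_force: [0.2, 0.4, -0.8]
opening: 0.0006
```

```bash
cat >> h.py <<'E'
def wcloud(d):
    h,w=d["range_z"].shape;f=h/2/np.tan(np.radians(float(d["vfov"]))/2)
    u,v=np.meshgrid(np.arange(w)-d["cx"],np.arange(h)-d["cy"]);r=np.hypot(u,v)+1e-9;th=r/f;z=d["range_z"]
    s=np.tan(th)/r
    P=np.stack([u*s*z,v*s*z,z],-1)@d["T"][:3,:3].T+d["T"][:3,3]
    return np.stack([(P[...,:2]-F)@ex,(P[...,:2]-F)@ey,P[...,2]],-1)
E
python3 -c "
from h import *
st()
from cell import imaging
d=imaging.read_camera('wrist');cv2.imwrite('pics/wrist6.png',d['color'][:,:,::-1])
np.savez('w6.npz',**d)
P=wcloud(d);H=cv2.cvtColor(d['color'],cv2.COLOR_RGB2HSV)
m=(H[...,0]>100)&(H[...,0]<125)&(H[...,1]>120)&(P[...,0]>-.05)&(P[...,2]>.05)&(P[...,2]<.09)
print('pad',m.sum(),np.median(P[m],0),P[m].min(0),P[m].max(0))
"
```

```text
q [0.03, 0.48, 2.03, 1.13, 0.42, 0.36] p [0.5438 0.2069 0.0722] cab -0.0635 0.0477 z-axis [ 0.394  0.375 -0.839] F [ 0.2  0.4 -0.8] t 8.3
pad 1146 [0.00760707 0.00107553 0.0720606 ] [ 0.00661332 -0.02803883  0.06115663] [0.00890343 0.03076318 0.08034696]
```

View pics/wrist6.png

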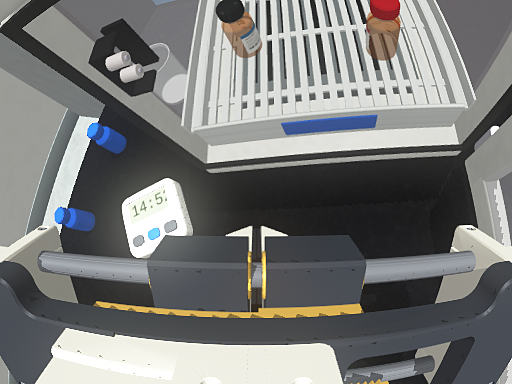

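```bash
python3 -c "
from h import *
d=np.load('w6.npz');P=wcloud(d)
for u in [240,290,330,400]:
    for v in range(120,186,4): print(u,v,P[v,u].round(4),d['color'][v,u]) if u==330 else None
for y0 in (-.06,0.,.06):
    m=(P[...,2]>.008)&(P[...,2]<.024)&(abs(P[...,1]-y0)<.02)&(abs(P[...,0])<.03);print(y0,m.sum(),np.percentile(P[m][:,0],[5,50,95]) if m.sum() else 0)
m=(P[...,2]>.03)&(P[...,2]<.2)&(P[...,1]>.103)&(P[...,1]<.112)&(abs(P[...,0])<.02);print(m.sum(),np.percentile(P[m][:,0],[2,5,50,95]))
"
```

```text
330 120 [0.0078 0.0006 0.0769] [ 58  84 145]
330 124 [0.0076 0.0008 0.0718] [ 58  84 145]
330 128 [0.0069 0.0011 0.0676] [ 58  83 143]
330 132 [0.0088 0.0014 0.0572] [157 158 152]
330 136 [0.0191 0.0019 0.0275] [225 226 221]
330 140 [0.0152 0.0021 0.0286] [224 225 220]
330 144 [0.0121 0.0024 0.0282] [226 226 222]
330 148 [0.0086 0.0027 0.0288] [226 225 221]
330 152 [0.0036 0.0029 0.0335] [36 37 37]
330 156 [0.0008 0.0031 0.0327] [50 51 50]
330 160 [0.0037 0.0036 0.0155] [166 167 161]
330 164 [ 0.0057  0.0041 -0.0004] [36 36 37]
330 168 [ 0.0021  0.0043 -0.0004] [43 43 44]
330 172 [-0.0016  0.0046  0.0003] [40 41 40]
330 176 [-0.0049  0.0048 -0.0001] [37 37 39]
330 180 [-0.0087  0.005   0.0009] [37 37 37]
330 184 [-0.0118  0.0052 -0.0001] [32 32 33]
-0.06 214 [0.00302038 0.00353399 0.00402002]
0.0 230 [0.00304027 0.00358026 0.00404364]
0.06 205 [0.00282504 0.00320811 0.00352043]
4535 [0.00050736 0.00071599 0.00717681 0.018171  ]
```

The pad sits 4.1 mm inside the front plane as measured in the same wrist view (0.0076 against 0.0035), so the shelf is home. The vials are standing at (240,28) and (384,28). Now I retract and go over the door to its outer side.

send_rows:
  series:
    - [-0.0174, 0, -0.01, 0, 0, 0, 1]
    - [-0.0174, 0, -0.01, 0, 0, 0, 1]
    - [-0.0174, 0, -0.01, 0, 0, 0, 1]
    - [-0.0174, 0, -0.01, 0, 0, 0, 1]

```text
time: 8.68
tool_pos: [0.467, 0.1824, 0.0732]
tool_rot: [-2.826, -0.489, 0.154]
contact_force: [0.6, 0.7, -0.5]
opening: 0.0004
```

```bash
python3 -c "
from h import *
goto(-.15,.03,.35)"
```

```text
q [-0.04, 0.38, 2.23, 1.34, 0.41, 0.07] p [0.467  0.1824 0.0732] cab -0.1441 0.0474 z-axis [ 0.393  0.375 -0.839] F [ 0.6  0.7 -0.5] t 8.68
world target [0.4666 0.164  0.35  ] tool delta [ 0.1271 -0.059  -0.2394] 0.2774
```

send_rows:
  series:
    - [0.016, -0.007, -0.03, 0, 0, 0, 1]
    - [0.016, -0.007, -0.03, 0, 0, 0, 1]
    - [0.016, -0.007, -0.03, 0, 0, 0, 1]
    - [0.016, -0.007, -0.03, 0, 0, 0, 1]

```text
time: 9.02
tool_pos: [0.4683, 0.1737, 0.1973]
tool_rot: [-2.822, -0.489, 0.154]
contact_force: [0.5, 0.6, 0.5]
opening: 0.0004
```

send_rows:
  series:
    - [0.016, -0.007, -0.03, 0, 0, 0, 1]
    - [0.016, -0.007, -0.03, 0, 0, 0, 1]
    - [0.016, -0.007, -0.03, 0, 0, 0, 1]
    - [0.016, -0.007, -0.03, 0, 0, 0, 1]

```text
time: 9.35
tool_pos: [0.4687, 0.1628, 0.3368]
tool_rot: [-2.822, -0.492, 0.154]
contact_force: [1.0, -0.1, 0.7]
opening: 0.0005
```

```bash
python3 -c "
from h import *
p,R=st()
# target: down, tool x = push dir at door angle 1.65
y=np.radians(17.54)+1.65
T=Ro.from_euler('xyz',[np.pi,0,y]).as_matrix()
r=Ro.from_matrix(R.T@T).as_rotvec();print(r,np.linalg.norm(r))
T0=Ro.from_euler('xyz',[np.pi,0,np.radians(17.54)]).as_matrix()
r=Ro.from_matrix(R.T@T0).as_rotvec();print('down first',r,np.linalg.norm(r))
"
```

```text
q [-0.1, -0.05, 1.83, 0.51, 1.02, 1.04] p [0.4687 0.1628 0.3368] cab -0.1484 0.0282 z-axis [ 0.394  0.38  -0.837] F [ 1.  -0.1  0.7] t 9.35
[ 0.21202836 -0.62027559 -1.66737331] 1.7916002902125745
down first [-0.27558982 -0.50975463 -0.06899185] 0.5835746795858616
```

send_rows:
  series:
    - [0, 0, 0, -0.055, -0.102, -0.014, 1]
    - [0, 0, 0, -0.055, -0.102, -0.014, 1]
    - [0, 0, 0, -0.055, -0.102, -0.014, 1]
    - [0, 0, 0, -0.055, -0.102, -0.014, 1]
    - [0, 0, 0, -0.055, -0.102, -0.014, 1]

```text
time: 9.77
tool_pos: [0.4696, 0.163, 0.336]
tool_rot: [3.139, 0.002, 0.307]
contact_force: [-0.2, -0.2, -0.9]
opening: 0.0002
```

send_rows:
  series:
    - [-0.004, 0.039, 0, 0, 0, 0, 1]
    - [-0.004, 0.039, 0, 0, 0, 0, 1]
    - [-0.004, 0.039, 0, 0, 0, 0, 1]
    - [-0.004, 0.039, 0, 0, 0, 0, 1]
    - [-0.004, 0.039, 0, 0, 0, 0, 1]

```text
time: 10.18
tool_pos: [0.5094, -0.0302, 0.3344]
tool_rot: [-3.14, 0.0, 0.309]
contact_force: [1.7, -0.3, -0.4]
opening: 0.0002
```

send_rows:
  series:
    - [0, 0, 0, 0, 0, -0.118, 1]
    - [0, 0, 0, 0, 0, -0.118, 1]
    - [0, 0, 0, 0, 0, -0.118, 1]
    - [0, 0, 0, 0, 0, -0.118, 1]
    - [0, 0, 0, 0, 0, -0.118, 1]

```text
time: 10.6
tool_pos: [0.5093, -0.029, 0.3344]
tool_rot: [-3.14, -0.0, 0.903]
contact_force: [-0.6, -1.1, -0.2]
opening: 0.0004
```

send_rows:
  series:
    - [0, 0, 0, 0, 0, -0.118, 1]
    - [0, 0, 0, 0, 0, -0.118, 1]
    - [0, 0, 0, 0, 0, -0.118, 1]
    - [0, 0, 0, 0, 0, -0.118, 1]
    - [0, 0, 0, 0, 0, -0.118, 1]

```text
time: 11.02
tool_pos: [0.5093, -0.0288, 0.3344]
tool_rot: [-3.141, -0.001, 1.494]
contact_force: [-0.0, 0.4, -0.4]
opening: 0.0005
```

send_rows:
  series:
    - [0, 0, 0, 0, 0, -0.118, 1]
    - [0, 0, 0, 0, 0, -0.118, 1]
    - [0, 0, 0, 0, 0, -0.118, 1]
    - [0, 0, 0, 0, 0, -0.118, 1]

```text
time: 11.35
tool_pos: [0.5093, -0.0288, 0.3344]
tool_rot: [-3.141, -0.001, 1.966]
contact_force: [-0.3, 0.7, -0.1]
opening: 0.0005
```

```bash
python3 -c "
from h import *
from cell import imaging,observe
d=imaging.read_camera('scene');cv2.imwrite('pics/scene7.png',d['color'][:,:,::-1])
np.savez('s7.npz',**d)
print(observe()['tool_rot'])
goto(-.168,-.165,.205)
P=cloud(d);ok=d['range_z']>0;c=d['color'][ok].min(-1);w=P[ok]
q=np.c_[(w[:,:2]-F)@ex,(w[:,:2]-F)@ey,w[:,2]]
m=(abs(q[:,2]-.232)<.004)&(q[:,0]<-.012)&(q[:,0]>-.26)&(q[:,1]<-.05)&(q[:,1]>-.18)&(c>80)
print(m.sum(),cv2.minAreaRect(q[m][:,:2].astype(np.float32)))
"
```

```text
[-3.14118409e+00 -1.27112482e-03  1.97258315e+00]
q [-0.21, 0.25, 1.35, 0.0, 1.54, -0.61] p [ 0.5093 -0.0288  0.3344] cab -0.1674 -0.1667 z-axis [-0.001  0.001 -1.   ] F [ 0.1 -0.5  0.4] t 11.4
world target [ 0.5082 -0.0274  0.205 ] tool delta [ 0.0015 -0.0003  0.1294] 0.1294
559 ((-0.11684967577457428, -0.11455005407333374), (0.21132801473140717, 0.015002889558672905), 4.607825756072998)
```

View pics/scene7.png

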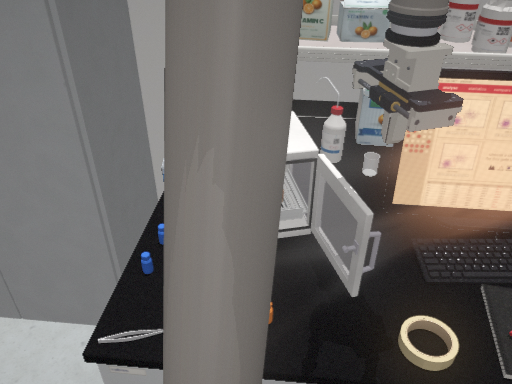

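The scene view shows the door unmoved (rail at 345,205) and the gripper on its outer side, above at (405,95). Descend, then approach.

send_rows:
  series:
    - [0, 0, 0.032, 0, 0, 0, 1]
    - [0, 0, 0.032, 0, 0, 0, 1]
    - [0, 0, 0.032, 0, 0, 0, 1]
    - [0, 0, 0.033, 0, 0, 0, 1]

```text
time: 11.73
tool_pos: [0.5091, -0.0286, 0.2044]
tool_rot: [3.141, -0.001, 1.957]
contact_force: [0.3, -0.1, -0.6]
opening: 0.0003
```

send_rows:
  series:
    - [0.007, 0, 0, 0, 0, 0, 1]
    - [0.007, 0, 0, 0, 0, 0, 1]
    - [0.005, 0, 0, 0, 0, 0, 1]
    - [0.003, 0, 0, 0, 0, 0, 1]

```text
time: 12.07
tool_pos: [0.5016, -0.0076, 0.2077]
tool_rot: [3.139, 0.001, 1.96]
contact_force: [0.7, -1.1, 1.3]
opening: 0.0004
```

```bash
python3 -c "
from h import *
from cell import imaging
st()
d=imaging.read_camera('wrist');cv2.imwrite('pics/wrist8.png',d['color'][:,:,::-1])"
```

```text
q [-0.17, 0.31, 1.62, 0.0, 1.2, -0.56] p [ 0.5016 -0.0076  0.2077] cab -0.1684 -0.1441 z-axis [ 0.003  0.    -1.   ] F [ 0.7 -1.1  1.3] t 12.07
```

View pics/wrist8.png

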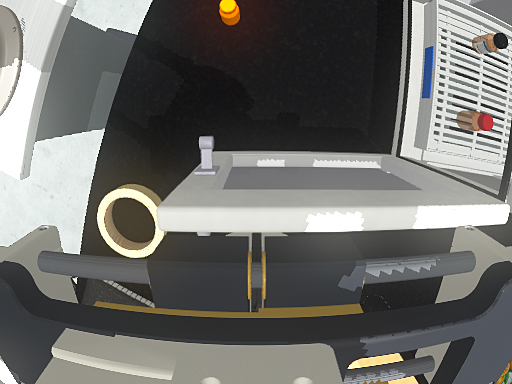

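The wrist view shows the shut fingertips at (257,235) just outside the door's upper rail, and the shelf with upright vials at the right. Starting the sweep.

send_rows:
  series:
    - [0.008, -0.0005, 0, 0, 0, 0.05, 1]
    - [0.008, -0.0005, 0, 0, 0, 0.05, 1]
    - [0.008, -0.0005, 0, 0, 0, 0.05, 1]
    - [0.008, -0.0005, 0, 0, 0, 0.05, 1]
    - [0.008, -0.0005, 0, 0, 0, 0.05, 1]

```text
time: 12.53
tool_pos: [0.4874, 0.0295, 0.2071]
tool_rot: [3.14, -0.0, 1.707]
contact_force: [0.5, -0.1, 0.1]
opening: -0.0
```

send_rows:
  series:
    - [0.008, -0.0005, 0, 0, 0, 0.05, 1]
    - [0.008, -0.0005, 0, 0, 0, 0.05, 1]
    - [0.008, -0.0005, 0, 0, 0, 0.05, 1]
    - [0.008, -0.0005, 0, 0, 0, 0.05, 1]
    - [0.008, -0.0005, 0, 0, 0, 0.05, 1]

```text
time: 12.95
tool_pos: [0.4834, 0.0694, 0.2071]
tool_rot: [3.14, -0.001, 1.457]
contact_force: [0.6, 0.1, -0.3]
opening: 0.0002
```

```bash
cat >> h.py <<'E'
def hf():
    p,R=st();H=np.array([-.0075,-.108]);c=np.array([(p[:2]-F)@ex,(p[:2]-F)@ey])-H
    x=R[:2,0];th=np.arctan2(x@ey,x@ex);d=np.array([-np.sin(th),np.cos(th)]);n=np.array([-np.cos(th),-np.sin(th)])
    print('tool theta',th.round(3),'r',(c@d).round(4),'e',(c@n).round(4))
E
python3 -c "
from h import *
from cell import imaging
hf()
d=imaging.read_camera('wrist');cv2.imwrite('pics/wrist9.png',d['color'][:,:,::-1])"
```

```text
q [-0.01, 0.29, 1.65, 0.0, 1.19, 0.1] p [0.4834 0.0694 0.2071] cab -0.1625 -0.0652 z-axis [ 0.002  0.001 -1.   ] F [ 0.6  0.1 -0.3] t 12.95
tool theta 1.151 r 0.159 e 0.0241
```

View pics/wrist9.png

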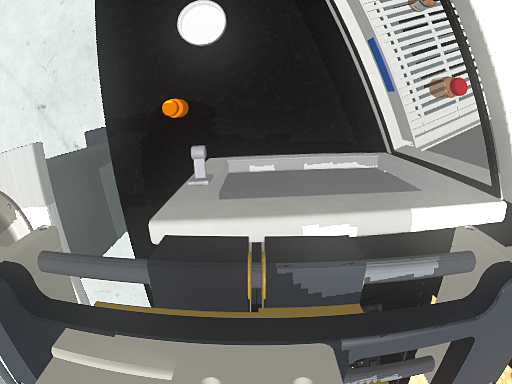

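Door follows the tool (now about 1.15 rad), with shelf and vials still fine. Continuing.

send_rows:
  series:
    - [0.008, -0.001, 0, 0, 0, 0.05, 1]
    - [0.008, -0.001, 0, 0, 0, 0.05, 1]
    - [0.008, -0.001, 0, 0, 0, 0.05, 1]
    - [0.008, -0.001, 0, 0, 0, 0.05, 1]
    - [0.008, -0.001, 0, 0, 0, 0.05, 1]

```text
time: 13.42
tool_pos: [0.4868, 0.1093, 0.2069]
tool_rot: [3.141, -0.001, 1.209]
contact_force: [-0.1, -1.1, -0.4]
opening: 0.0003
```

send_rows:
  series:
    - [0.008, -0.001, 0, 0, 0, 0.05, 1]
    - [0.008, -0.001, 0, 0, 0, 0.05, 1]
    - [0.008, -0.001, 0, 0, 0, 0.05, 1]
    - [0.008, -0.001, 0, 0, 0, 0.05, 1]
    - [0.008, -0.001, 0, 0, 0, 0.05, 1]

```text
time: 13.83
tool_pos: [0.5002, 0.1473, 0.2069]
tool_rot: [3.141, -0.002, 0.959]
contact_force: [-0.1, -0.4, 0.2]
opening: 0.0003
```

send_rows:
  series:
    - [0.008, -0.001, 0, 0, 0, 0.05, 1]
    - [0.008, -0.001, 0, 0, 0, 0.05, 1]
    - [0.008, -0.001, 0, 0, 0, 0.05, 1]
    - [0.008, -0.001, 0, 0, 0, 0.05, 1]
    - [0.008, -0.001, 0, 0, 0, 0.05, 1]

```text
time: 14.25
tool_pos: [0.5225, 0.1808, 0.2069]
tool_rot: [-3.141, -0.002, 0.709]
contact_force: [-0.1, 0.3, 0.2]
opening: -0.0001
```

```bash
python3 -c "
from h import *
from cell import imaging
hf()
d=imaging.read_camera('wrist');cv2.imwrite('pics/wrist10.png',d['color'][:,:,::-1])"
```

```text
q [0.19, 0.41, 1.48, 0.0, 1.25, 1.06] p [0.5225 0.1808 0.2069] cab -0.0916 0.0292 z-axis [ 0.001  0.001 -1.   ] F [-0.1  0.3  0.2] t 14.25
tool theta 0.403 r 0.1592 e 0.0237
```

View pics/wrist10.png

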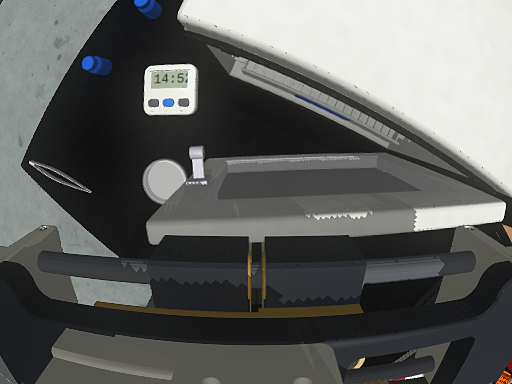

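Door about 0.4 rad, still in contact with the fingers, nothing in the way. Continue, slowing near the catch.

send_rows:
  series:
    - [0.008, -0.001, 0, 0, 0, 0.05, 1]
    - [0.008, -0.001, 0, 0, 0, 0.05, 1]
    - [0.008, -0.001, 0, 0, 0, 0.05, 1]
    - [0.008, -0.001, 0, 0, 0, 0.05, 1]
    - [0.008, -0.001, 0, 0, 0, 0.05, 1]

```text
time: 14.72
tool_pos: [0.5522, 0.2075, 0.2067]
tool_rot: [-3.141, -0.001, 0.46]
contact_force: [-0.2, -0.0, -0.5]
opening: 0.0002
```

send_rows:
  series:
    - [0.0048, -0.0006, 0, 0, 0, 0.03, 1]
    - [0.0032, -0.0004, 0, 0, 0, 0.02, 1]

```text
time: 14.88
tool_pos: [0.5591, 0.2118, 0.2065]
tool_rot: [-3.141, -0.001, 0.41]
contact_force: [-0.1, 0.7, 0.1]
opening: 0.0005
```

```bash
python3 -c "
from h import *
hf()"
```

```text
q [0.23, 0.49, 1.35, 0.0, 1.3, 1.39] p [0.5591 0.2118 0.2065] cab -0.0474 0.0477 z-axis [ 0.     0.001 -1.   ] F [-0.1  0.7  0.1] t 14.88
tool theta 0.104 r 0.159 e 0.0235
```

send_rows:
  series:
    - [0.0016, -0.0002, 0, 0, 0, 0.01, 1]
    - [0.0016, -0.0002, 0, 0, 0, 0.01, 1]

```text
time: 15.05
tool_pos: [0.5613, 0.2132, 0.206]
tool_rot: [-3.14, 0.0, 0.39]
contact_force: [-0.5, 0.3, -0.4]
opening: 0.0007
```

send_rows:
  series:
    - [0.0016, -0.0002, 0, 0, 0, 0.01, 1]
    - [0.0016, -0.0002, 0, 0, 0, 0.01, 1]

```text
time: 15.22
tool_pos: [0.564, 0.2149, 0.2057]
tool_rot: [-3.14, 0.001, 0.369]
contact_force: [-0.2, -0.6, -0.7]
opening: 0.0003
```

send_rows:
  series:
    - [0.0016, -0.0002, 0, 0, 0, 0.01, 1]
    - [0.0016, -0.0002, 0, 0, 0, 0.01, 1]

```text
time: 15.38
tool_pos: [0.5669, 0.2165, 0.2056]
tool_rot: [-3.14, 0.001, 0.349]
contact_force: [0.4, -0.4, 0.6]
opening: 0.0004
```

send_rows:
  series:
    - [0.0016, -0.0002, 0, 0, 0, 0.01, 1]
    - [0.0016, -0.0002, 0, 0, 0, 0.01, 1]

```text
time: 15.55
tool_pos: [0.5698, 0.2181, 0.2055]
tool_rot: [-3.14, 0.001, 0.329]
contact_force: [0.3, 0.3, 0.1]
opening: 0.0001
```

```bash
python3 -c "
from h import *
hf()"
```

```text
q [0.24, 0.52, 1.31, 0.0, 1.32, 1.48] p [0.5698 0.2181 0.2055] cab -0.0353 0.0504 z-axis [-0.001  0.001 -1.   ] F [0.3 0.3 0.1] t 15.55
tool theta 0.023 r 0.159 e 0.0242
```

No force yet; keep advancing in small steps with the force watched.

send_rows:
  series:
    - [0.0015, 0, 0, 0, 0, 0.01, 1]
    - [0.0015, 0, 0, 0, 0, 0.01, 1]

```text
time: 15.72
tool_pos: [0.5712, 0.2187, 0.2054]
tool_rot: [-3.14, 0.005, 0.309]
contact_force: [-9.5, -1.3, 4.8]
opening: 0.0003
```

send_rows:
  series:
    - [0.0015, 0, 0, 0, 0, 0, 1]
    - [0.0015, 0, 0, 0, 0, 0, 1]

```text
time: 15.88
tool_pos: [0.5736, 0.2197, 0.2054]
tool_rot: [-3.14, 0.005, 0.31]
contact_force: [-7.3, 0.3, 3.1]
opening: 0.0009
```

```bash
python3 -c "
from h import *
hf()"
```

```text
q [0.24, 0.53, 1.29, 0.0, 1.33, 1.5] p [0.5736 0.2197 0.2054] cab -0.0312 0.0509 z-axis [-0.006  0.    -1.   ] F [-7.3  0.3  3.1] t 15.88
tool theta 0.004 r 0.159 e 0.0231
```

send_rows:
  series:
    - [0.0015, 0, 0, 0, 0, 0, 1]
    - [0.0015, 0, 0, 0, 0, 0, 1]

```text
time: 16.05
tool_pos: [0.578, 0.221, 0.2055]
tool_rot: [-3.14, 0.002, 0.31]
contact_force: [-0.9, -0.1, 0.6]
opening: 0.0006
```

send_rows:
  series:
    - [0.0015, 0, 0, 0, 0, 0, 1]
    - [0.0015, 0, 0, 0, 0, 0, 1]

```text
time: 16.22
tool_pos: [0.5812, 0.2216, 0.2055]
tool_rot: [-3.14, 0.001, 0.31]
contact_force: [-7.4, -2.1, 4.6]
opening: 0.0008
```

send_rows:
  series:
    - [0.001, 0, 0, 0, 0, 0, 1]
    - [0.001, 0, 0, 0, 0, 0, 1]

```text
time: 16.38
tool_pos: [0.5812, 0.2215, 0.2055]
tool_rot: [-3.141, 0.006, 0.31]
contact_force: [-12.9, -4.7, 7.8]
opening: 0.0003
```

```bash
python3 -c "
from h import *
hf()"
```

```text
q [0.24, 0.54, 1.26, 0.0, 1.34, 1.5] p [0.5812 0.2215 0.2055] cab -0.0234 0.0503 z-axis [-0.006 -0.001 -1.   ] F [-12.9  -4.7   7.8] t 16.38
tool theta 0.003 r 0.1584 e 0.0154
```

The force dropped at the snap and then rose against a hard stop, so the door is seated. Back off and verify.

send_rows:
  series:
    - [-0.005, 0, 0, 0, 0, 0, 1]
    - [-0.015, 0, 0, 0, 0, 0, 1]
    - [-0.03, 0, 0, 0, 0, 0, 1]
    - [-0.03, 0, 0, 0, 0, 0, 1]
    - [-0.03, 0, 0, 0, 0, 0, 1]

```text
time: 16.8
tool_pos: [0.4775, 0.1883, 0.2053]
tool_rot: [-3.14, 0.0, 0.31]
contact_force: [0.8, -0.7, 1.2]
opening: 0.0006
```

```bash
python3 -c "
from h import *
from cell import imaging
st()
d=imaging.read_camera('wrist');cv2.imwrite('pics/wrist11.png',d['color'][:,:,::-1])
P=wcloud(d)
m=(P[...,2]>.2)&(P[...,2]<.229)&(abs(P[...,0]+.01)<.04)&(P[...,1]>-.1)&(P[...,1]<.108)
q=P[m];print(m.sum());
for y0 in np.arange(-.1,.11,.03):
    s=abs(q[:,1]-y0)<.01
    if s.sum()>5: print(y0.round(2),s.sum(),np.median(q[s][:,0]).round(4),q[s][:,0].min().round(4))
"
```

```text
q [0.23, 0.34, 1.59, 0.0, 1.21, 1.49] p [0.4775 0.1883 0.2053] cab -0.1323 0.0499 z-axis [-0.     0.001 -1.   ] F [ 0.8 -0.7  1.2] t 16.8
5736
-0.1 183 -0.0123 -0.0146
-0.07 408 -0.0123 -0.013
-0.04 518 -0.0123 -0.0131
-0.01 557 -0.0124 -0.0131
0.02 623 -0.0124 -0.0133
0.05 650 -0.0124 -0.0132
0.08 627 -0.0124 -0.0133
0.11 206 -0.0124 -0.013
```

View pics/wrist11.png

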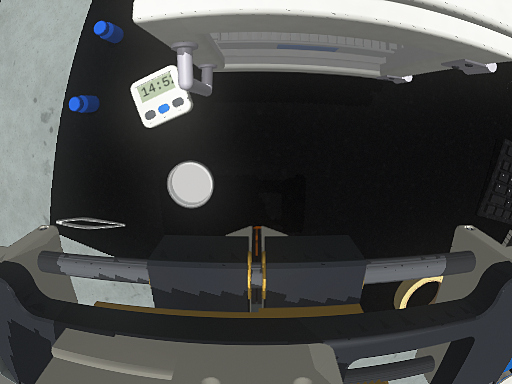

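The rail depth is flat across its whole width (−12.3 to −12.4 mm), so the door is shut within about 0.001 rad. I lift the arm aside to check the vials through the clear door.

send_rows:
  series:
    - [0, 0, -0.038, 0, 0, 0, 1]
    - [0, 0, -0.038, 0, 0, 0, 1]
    - [0, 0, -0.038, 0, 0, 0, 1]
    - [0, 0, -0.038, 0, 0, 0, 1]
    - [0, 0, -0.03, 0, 0, 0, 1]

```text
time: 17.27
tool_pos: [0.479, 0.1886, 0.3911]
tool_rot: [-3.141, -0.004, 0.31]
contact_force: [0.1, 0.4, -1.1]
opening: 0.0005
```

send_rows:
  series:
    - [-0.012, 0.036, 0, 0, 0, 0, 1]
    - [-0.012, 0.036, 0, 0, 0, 0, 1]
    - [-0.01, 0.036, 0, 0, 0, 0, 1]
    - [-0.01, 0.036, 0, 0, 0, 0, 1]
    - [-0.01, 0.036, 0, 0, 0, 0, 1]

```text
time: 17.68
tool_pos: [0.4821, -0.0011, 0.3878]
tool_rot: [-3.141, -0.001, 0.31]
contact_force: [0.9, 0.5, -0.1]
opening: -0.0001
```

send_rows:
  series:
    - [-0.012, 0.038, 0, 0, 0, 0, 1]
    - [-0.012, 0.038, 0, 0, 0, 0, 1]
    - [-0.012, 0.038, 0, 0, 0, 0, 1]
    - [-0.012, 0.038, 0, 0, 0, 0, 1]
    - [-0.012, 0.038, 0, 0, 0, 0, 1]

```text
time: 18.1
tool_pos: [0.4827, -0.2009, 0.3875]
tool_rot: [-3.141, -0.0, 0.31]
contact_force: [1.0, -0.2, 0.3]
opening: 0.0003
```

send_rows:
  series:
    - [-0.028, 0.028, 0, 0, 0, 0, 1]
    - [-0.028, 0.028, 0, 0, 0, 0, 1]
    - [-0.028, 0.028, 0, 0, 0, 0, 1]
    - [-0.028, 0.028, 0, 0, 0, 0, 1]
    - [0, 0, 0, 0, 0, 0, 1]

```text
time: 18.52
tool_pos: [0.4072, -0.3454, 0.3864]
tool_rot: [3.141, 0.003, 0.303]
contact_force: [-0.2, 1.4, -0.3]
opening: 0.0005
```

```bash
python3 -c "
from h import *
from cell import imaging
st()
for n in ['scene','top']:
    d=imaging.read_camera(n);cv2.imwrite(f'pics/{n}12.png',cv2.resize(d['color'][90:320,120:390],None,fx=2.5,fy=2.5,interpolation=cv2.INTER_CUBIC)[:,:,::-1])
"
```

```text
q [-0.85, 0.29, 1.16, -0.0, 1.69, 0.42] p [ 0.4072 -0.3454  0.3864] cab -0.3602 -0.4378 z-axis [-0.003 -0.001 -1.   ] F [-0.2  1.4 -0.3] t 18.52
```

View pics/scene12.png

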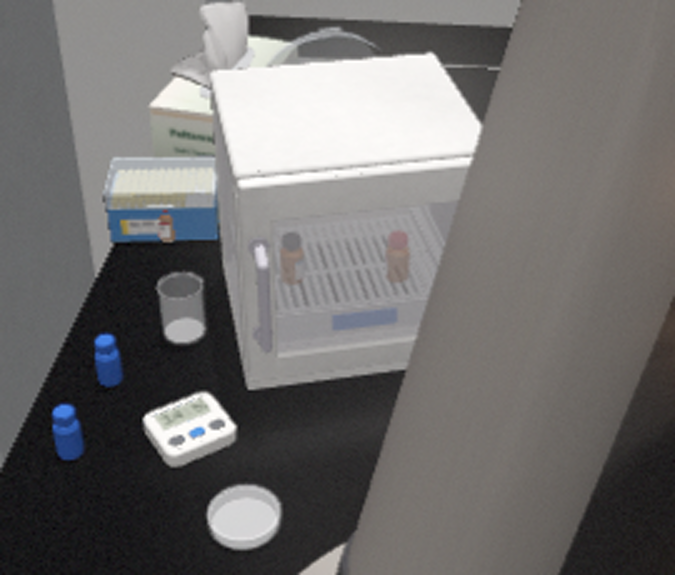

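View pics/top12.png

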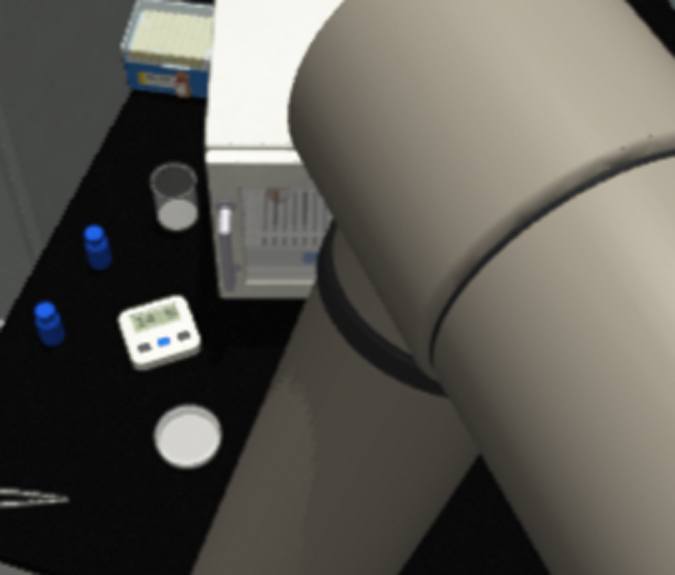

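The scene crop shows the door shut, with both vials upright behind it at (292,257) and (398,257). The lip with its blue pad is home at (365,320), and the beaker, timer and dish are where they were. The arm touches nothing, so I hand in.

```bash
python3 -c "
from cell import workorder
print(workorder.hand_in())"
```

```text
the job is handed in; nothing more can be done
None
```

The shelf is home with both vials upright, the door is shut in its catch, and the job is handed in at about 18.5 s of the 61 s allowed. `hand_in` reports no verdict, so this rests on my own checks.

I pushed the shelf in with the shut, tilted fingers until it met its stop. Then I swept the door shut from its upper rail. The force rose to about 8 N at the rollers, dropped at the snap, and reached about 16 N at the seat.

**Last checks:**
- **Shelf:** after the push, the lip sat 4.1 mm inside the front plane in the wrist depth image, which matches home. I did not remeasure it after closing the door, but it looks unchanged in the picture. Peak force at the stop was about 22 N.
- **Door:** the rail depth is flat to 0.1 mm across its width after release, so the door is closed to about 0.001 rad.
- **Vials:** both are seen standing through the closed door.
- **Beaker, timer and dish:** they look unmoved in the scene and top pictures; I did not measure their positions again.
- **Disagreement:** the front plane came out 3 to 4 mm apart between the fixed cameras and the wrist camera, slightly more than the stated 2 mm calibration. I judged the shelf within the wrist picture alone.

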